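# Roll a tin along the coding lane to the date-code print head

## Task

Roll the tin that lies in the coding lane by pushing lightly along its top with a fingertip, in several strokes if need be, until it lies still with its end centred on the print head, in line with the nozzle and the sensor post. Touch it only from above: do not reach down beside or behind it, press hard, grip it or lift it. Leave everything else where it stands.

Things in the scene. Friction and masses are not known exactly. Their poses are not given: they have to be found in the camera images.
- tin: closed tin lying on its side in the lane, steel with a plain paper band, 100 mm in diameter, 130 mm long, 0.35 to 0.7 kg. Origin at its very centre, 58 mm above the table (top at 108 mm). x axis: along the cylinder, parallel to the lane's x; z axis up at the start, turns as it rolls. Starts 90 to 165 mm to either side of the coder. Set free at under 5 cm/s it rolls on 1 cm or less and stays.
- lane: lane fixed to the table, yaw within 0.25 rad: grey board 172 mm (x) by 440 (y) by 8 thick; steel fences stand 15 mm above it along the long sides (144 mm clear between) and across the ends. Origin: centre of its underside, on the table. The tin rolls along y, sideways to the robot. A fingertip pressed on the tin (3 to 20 N) drags its top along; the tin's centre travels half as far as the tip.
- coder: date coder fixed across the lane: beyond the far fence a grey print head (75 x 56 mm, top at 95 mm) with a steel nozzle, 16 mm in diameter, 58 mm above the table; opposite, before the near fence, a dark sensor post (18 x 16 mm, 85 mm high). Origin at table height on the lane's centre line, in line with nozzle and post. x from post to nozzle, y along the lane. The tin belongs at y = 0.
- spare_tin: an identical tin standing upright on the table beyond the far fence, 100 mm in diameter, 130 mm high; origin under its centre. Not to be moved.
- pot_a: lidded white dessert pot, 72 mm across, 50 mm high, on the robot's side of the lane; origin under its centre. Not to be moved.
- pot_b: another such pot on the robot's side of the lane. Not to be moved.
- cup_stack: stack of clear cups, 68 mm across, 130 mm high, standing beyond the far fence; origin under its centre. Not to be moved.
- bottle: white bottle, 66 mm across, 190 mm high, standing to the robot's left; origin under its centre. Not to be moved.
- spatula: spatula lying on the table to the robot's left. Not to be moved.
Things that resemble listed ones, but are neither listed nor needed, are in the scene too. What is shaped like the tin but purple is not meant.

How it is judged:
By the outcome, as a careful person would: the job done as asked, in the order asked, and still so for the second after the job is handed in, with the robot touching nothing.
It also fails if it takes over 51 s, if anything falls off the work surface, if the arm or the gripper's body presses on something with over 40 N, if the wrist force passes 120 N, or if a joint passes its speed limit or range.

## Robot

A 7-joint arm with a two-finger parallel gripper is mounted at the origin on the work surface. World frame = base frame: x ahead of the robot, y to its left, z up, the work surface at z = 0. Lengths are in m, angles in rad, forces in N, time in s.
With the tool pointing down it reaches from about 0.35 to 0.9 m from the base axis. Payload 7.2 kg.
Tool frame: the origin (TCP) lies on the centre line of the jaws, within the pads' length; the fingertips stand 19 mm ahead of it and the grasp point (between the pads) is the TCP; z points along the fingers, y is the direction in which the jaws open and shut (so a half turn about z gives the same grasp; the last joint's range is limited). The gripper opens to 85 mm and grips with 20 to 120 N. Pads are 22 mm wide; open, the fingers measure 114 mm over their backs; the gripper's body (76 mm by 85 mm) begins 54 mm behind the grasp point. The pads swing forward as they close: fully open they stand 13 mm farther back than shut.
Start: joints at [-1.229, 0.411, -0.013, 1.596, 0.006, 1.134, -0.082], TCP at [0.249, 0.573, 0.224] pointing down, gripper open.
Joint ranges: [-2.95, 2.95], [-0.29, 1.99], [-1.47, 1.44], [0.14, 2.54], [-1.03, 4.17], [0.13, 1.85], [-2.86, 2.86]. Speed limits (rad/s): [2.39, 2.39, 3.01, 3.01, 3.14, 3.14, 3.14].

## Interface

Orientations are given as [roll, pitch, yaw] about the fixed x, y, z axes, in that order (R = Rz(yaw) Ry(pitch) Rx(roll)).
In Python, from bench import robot gives the robot as it stands. The module is installed in compiled form; this text tells all that it offers.
- The arm moves only by the tool step_arm, never from a script. Its argument "motion" is one flat list of numbers, 4 for each row, row after row: the shift along the tool's x, y, z in cm, then the turn about the tool's z in rad. A call has 1 to 10 rows; each row shifts and turns the pose as measured when the row begins, along the tool's axes as they then stand; what a row does not reach is not made up. A row lasts 1/10 s, in which the tool goes at most 50 mm and 8.59 degrees, less where a joint would pass 70% of its speed; a pose out of reach is approached as far as the arm can. A call is refused whole if a number of a shift passes 5 or a number of a turn 0.15, either way. A call with a gripper value outside its range is refused whole. "gripper" is the finger opening in cm, from 0 to 8.54, set as the call begins (left out, the last holds). The fingers move at their own pace and stop on an object; the grip force is fixed at half the most. Time passes only in rows, so rows that do not move let the fingers close. It gives the time, the measured TCP pose, the force and the opening at its end, in the units of the state.
- robot.get_obs(): the state, without advancing time (a new reading comes with each control period).
- robot.capture(name): name is "scene" or "top"; returns a dict with "color" (480x640x3 uint8, blue, green, red), "vfov" (degrees; the focal length in pixels is half the picture's height over the tangent of half this angle, whatever the lens; pixels are square), "cx", "cy" (the principal point, pixels), "k1" (the pictures are not rectified: a ray, as slopes to the right and down, at radius r is drawn at 1 + k1 r^2 times it, then the intrinsics apply), "R" (3x3) and "t" (3): a world point X has camera coordinates R X + t. Camera axes: x right, y down, z forward; pixel columns grow to the right and rows downward; lengths in m; the calibration is good to about 2 mm. A picture is of the moment at which its call begins. There is no depth.
- robot.finish_job(): hands the job in, once; it reports no verdict.
The state is a dict: "time": time; "joints": joint angles; "dq": joint speeds; "tau": joint torques, N m; "tool_pos": TCP position; "ee_rot": TCP orientation; "wrist_force": force on the tool from outside, world axes, zero at the start; "wrist_torque": the same for the moment, N m; "opening": opening from 0.0 (shut) to 1.0 (fully open).
Only numpy, scipy, OpenCV 4.12 (cv2) and the standard library are available. Lean on these libraries where they do the work, as an engineer would, in place of code of your own. Each camera call takes 0.05 s, during which the arm holds its last target.

## Working session

There is one attempt and no reset: what is moved stays moved. The work goes in short steps, Python scripts to look and compute and a tool call to move; the robot and the scene stay as the last step left them, time stands still between calls to the robot, and variables do not carry over. Pictures are saved under pics/ and viewed, and the job is handed in when it is done.

Besides the shell and the picture viewer there is one more tool, called as name(argument=value, ...) on one line, values as JSON. step_arm: Moves the arm, as the interface text tells. Its arguments: {"type":"object","properties":{"motion":{"type":"array","items":{"type":"number"}},"gripper":{"type":"number"}},"required":["motion"]}

```bash
mkdir -p pics; cat > h.py <<'E'
import numpy as np,cv2
from bench import robot
def cap(n,fn):
    c=robot.capture(n); cv2.imwrite('pics/'+fn,c['color']); return c
def K(c):
    f=240/np.tan(np.radians(c['vfov'])/2); return f,c['cx'],c['cy']
def pix2w(c,u,v,z):
    f,cx,cy=K(c); xd,yd=(u-cx)/f,(v-cy)/f
    x,y=xd,yd
    for _ in range(30):
        s=1+c['k1']*(x*x+y*y); x,y=xd/s,yd/s
    R=np.array(c['R']);t=np.array(c['t']); o=-R.T@t; d=R.T@np.array([x,y,1])
    return o+d*(z-o[2])/d[2]
def w2pix(c,X):
    f,cx,cy=K(c); p=np.array(c['R'])@np.array(X)+np.array(c['t']); x,y=p[0]/p[2],p[1]/p[2]; s=1+c['k1']*(x*x+y*y)
    return np.array([cx+f*x*s,cy+f*y*s])
E
python3 - <<'E'
from h import *
import pickle
o=robot.get_obs(); print({k:np.round(v,3) for k,v in o.items()})
for n in('scene','top'):
    c=cap(n,n+'0.png'); pickle.dump(c,open(n+'0.pkl','wb')); print(n,c['vfov'],c['cx'],c['cy'],c['k1'],-np.array(c['R']).T@c['t'])
E
```

```text
{'time': np.float64(0.0), 'joints': array([-1.229,  0.412, -0.013,  1.597,  0.006,  1.134, -0.082]), 'dq': array([ 0.001,  0.001, -0.   , -0.001,  0.002, -0.002, -0.001]), 'tau': array([-1.0000e-03, -6.0061e+01,  6.8100e-01, -2.9943e+01,  1.4000e-02,
        1.0000e-02, -0.0000e+00]), 'tool_pos': array([0.249, 0.573, 0.224]), 'ee_rot': array([-3.14 ,  0.   ,  2.732]), 'wrist_force': array([-0.299,  0.263, -0.281]), 'wrist_torque': array([-0.   ,  0.018,  0.068]), 'opening': np.float64(0.998)}
scene 54.42374653681472 312.0648310407406 251.01591310005688 -0.12450746143506244 [ 1.12204019 -0.47530014  0.77203953]
top 50.123089893213205 320.18436851221264 235.22070208142725 -0.0741377202692735 [0.41631521 0.12107428 1.3310886 ]
```

View pics/top0.png

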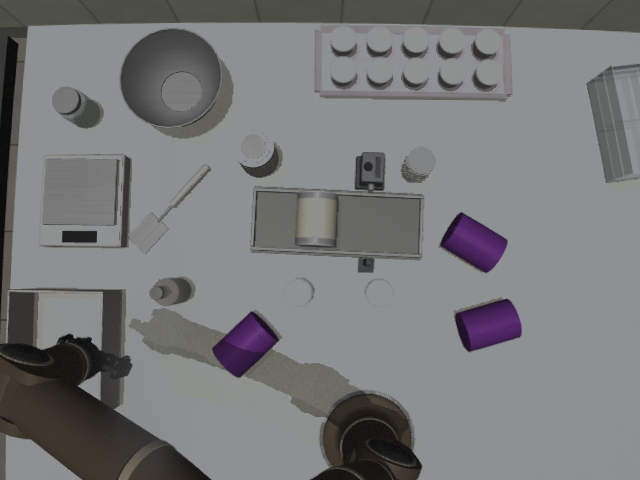

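View pics/scene0.png

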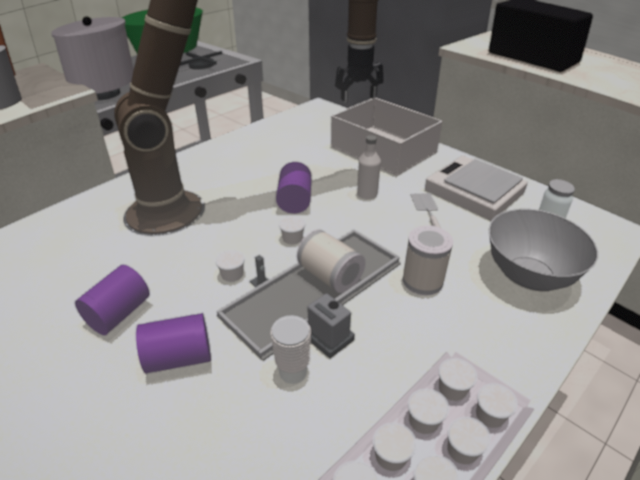

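The top view shows the lane spanning about (250-424, 186-259), with the cream-banded tin at about (317,218), the print head and nozzle at (371,185) and the post at (366,265). I'll zoom in.

```bash
python3 - <<'E'
from h import *
im=cv2.imread('pics/top0.png')[130:290,235:440]; cv2.imwrite('pics/z0.png',cv2.resize(im,None,fx=3.7,fy=3.7,interpolation=cv2.INTER_CUBIC))
E
```

```text
(no output)
```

View pics/z0.png

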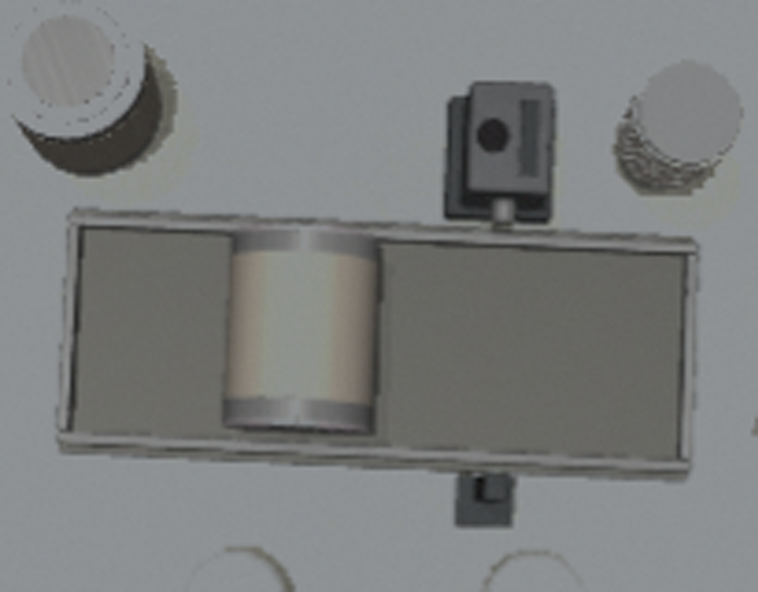

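```bash
cat > m.py <<'E'
from h import *
import pickle
c=pickle.load(open('top0.pkl','rb'))
def Z(u,v,z): return pix2w(c,235+(u+.5)/3.7-.5,130+(v+.5)/3.7-.5,z)
E
python3 - <<'E'
from m import *
P={}
for n,u,v,z in [('FL',72,212,.023),('FR',697,241,.023),('NL',60,440,.023),('NR',690,468,.023),
 ('iFL',79,229,.023),('iFR',686,254,.023),
 ('nozL',494,215,.058),('nozR',514,215,.058),('post',490,487,.085),('headTL',472,84,.095),('headTR',553,87,.095),('headBR',548,195,.095),('headBL',470,190,.095),
 ('tinL',231,330,.058),('tinR',379,330,.058),('tinfarTop',307,229,.108),('tinnearTop',298,402,.108),('tinnearrim',297,430,.108),
 ('tFL',237,240,.06),('tFR',382,240,.06),('tNL',223,420,.06),('tNR',374,425,.06)]:
    P[n]=Z(u,v,z); print(n,P[n].round(4))
d=P['FL']-P['FR'];print('yaw far',np.arctan2(-d[0],d[1]));d=P['NL']-P['NR'];print('yaw near',np.arctan2(-d[0],d[1]))
print(np.linalg.norm((P['FL']-P['FR'])),np.linalg.norm(P['FL']-P['NL']))
d=(P['nozL']+P['nozR'])/2-P['post'];print('coder axis yaw',np.arctan2(d[1],d[0]))
print((P['FL']+P['FR']+P['NL']+P['NR'])/4)
E
```

```text
FL [0.636  0.2949 0.023 ]
FR [ 0.6201 -0.1409  0.023 ]
NL [0.4769 0.3    0.023 ]
NR [ 0.4619 -0.1352  0.023 ]
iFL [0.624  0.2897 0.023 ]
iFR [ 0.6108 -0.1332  0.023 ]
nozL [0.6308 0.0041 0.058 ]
nozR [ 0.631  -0.0095  0.058 ]
post [0.446  0.0087 0.085 ]
headTL [0.7121 0.0222 0.095 ]
headTR [ 0.7108 -0.0315  0.095 ]
headBR [ 0.6383 -0.0281  0.095 ]
headBL [0.641  0.0233 0.095 ]
tinL [0.5507 0.1812 0.058 ]
tinR [0.5517 0.0815 0.058 ]
tinfarTop [0.6119 0.1303 0.108 ]
tinnearTop [0.4991 0.1349 0.108 ]
tinnearrim [0.481  0.1354 0.108 ]
tFL [0.6116 0.1779 0.06  ]
tFR [0.6126 0.0799 0.06  ]
tNL [0.4897 0.1856 0.06  ]
tNR [0.4874 0.0844 0.06  ]
yaw far -0.036462072377279095
yaw near -0.034567717889157745
0.43610137903326923 0.15915339979005377
coder axis yaw -0.061458634689307484
[0.54870267 0.07965529 0.023     ]
```

```bash
python3 - <<'E'
from h import *
import pickle
im=cv2.imread('pics/scene0.png')[220:360,210:410]; cv2.imwrite('pics/z1.png',cv2.resize(im,None,fx=4,fy=4,interpolation=cv2.INTER_CUBIC))
im=cv2.imread('pics/top0.png')[145:280,330:400]; im=cv2.convertScaleAbs(im,alpha=1.7);cv2.imwrite('pics/z2.png',cv2.resize(im[:65],None,fx=8,fy=8,interpolation=cv2.INTER_CUBIC))
cv2.imwrite('pics/z3.png',cv2.resize(im[95:],None,fx=8,fy=8,interpolation=cv2.INTER_CUBIC))
E
```

```text
(no output)
```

View pics/z1.png

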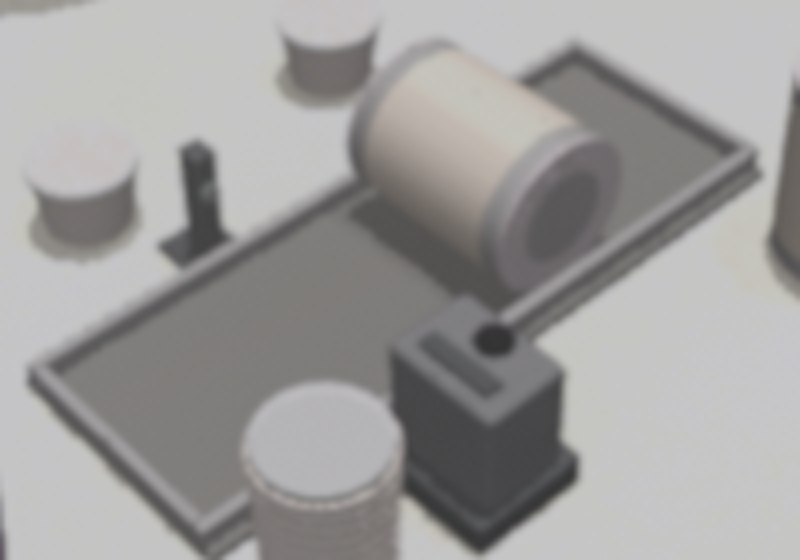

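View pics/z2.png

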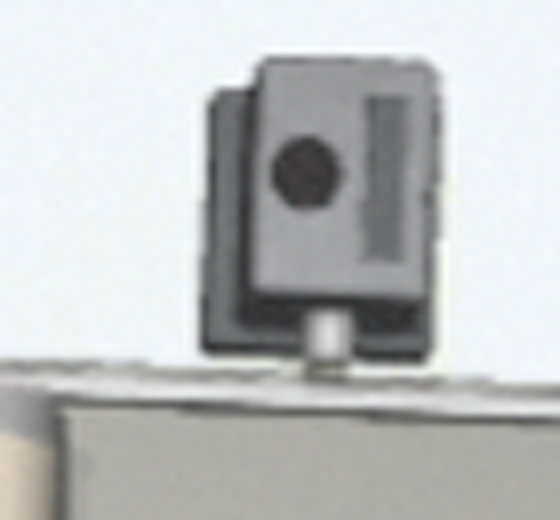

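View pics/z3.png

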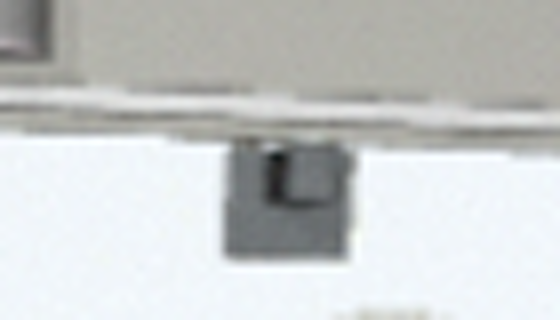

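```bash
python3 - <<'E'
from m import *
s0=pickle.load(open('scene0.pkl','rb'))
yaw=-0.0355; ey=np.array([-np.sin(yaw),np.cos(yaw)])
def q(n,u,v,z,ro=145):
    p=pix2w(c,330+(u+.5)/8-.5,ro+(v+.5)/8-.5,z); print(n,p.round(4),'s',(p[:2]@ey).round(4))
q('nozL',307,340,.058);q('nozR',353,340,.058)
q('hTL',262,57,.095);q('hTR',437,67,.095);q('hBR',422,300,.095);q('hBL',252,293,.095)
q('postL',287,175,.085,240);q('postR',343,175,.085,240)
q('plateL',226,255,.005,240);q('plateR',348,257,.005,240)
q('hplateL',203,352,.015);q('hplateR',430,360,.015)
def Q(n,u,v,z):
    p=pix2w(s0,210+(u+.5)/4-.5,220+(v+.5)/4-.5,z); print(n,p.round(4),'s',(p[:2]@ey).round(4))
print('scene')
Q('post top',198,150,.085)
Q('hA',392,350,.095);Q('hB',490,420,.095);Q('hC',562,372,.095);Q('hD',470,297,.095)
Q('tin end ctr',563,217,.058);
for p in [(37,378),(205,535),(752,160),(575,47)]:Q('lane',*p,.023)
E
```

```text
nozL [0.6325 0.0046 0.058 ] s 0.0271
nozR [ 0.6327 -0.0098  0.058 ] s 0.0126
hTL [0.7138 0.0219 0.095 ] s 0.0472
hTR [ 0.7113 -0.0318  0.095 ] s -0.0065
hBR [ 0.639  -0.0271  0.095 ] s -0.0044
hBL [0.6405 0.0248 0.095 ] s 0.0475
postL [0.4455 0.0126 0.085 ] s 0.0284
postR [ 0.4457 -0.0044  0.085 ] s 0.0114
plateL [0.4215 0.0252 0.005 ] s 0.0402
plateR [ 0.4212 -0.0141  0.005 ] s 0.0008
hplateL [0.6355 0.0344 0.015 ] s 0.0569
hplateR [ 0.6337 -0.0393  0.015 ] s -0.0167
scene
post top [0.4517 0.005  0.085 ] s 0.0211
hA [ 0.6502 -0.0329  0.095 ] s -0.0098
hB [ 0.7168 -0.0322  0.095 ] s -0.0067
hC [0.7204 0.0155 0.095 ] s 0.041
hD [0.6518 0.0214 0.095 ] s 0.0445
tin end ctr [0.619 0.132 0.058] s 0.1539
lane [ 0.4776 -0.1381  0.023 ] s -0.121
lane [ 0.6253 -0.1417  0.023 ] s -0.1194
lane [0.6428 0.2828 0.023 ] s 0.3055
lane [0.4881 0.2928 0.023 ] s 0.3099
```

Both cameras put the coder at s≈0.020 along the lane and the tin at s≈0.151, with the yaw about -0.036. The tin therefore has to travel about 131 mm toward -y. I'll raise the tool, turn it and shut the gripper first.

step_arm(motion=[0, 0, -3, -0.125, 0, 0, -3, -0.125, 0, 0, -1, -0.125, 0, 0, 0, 0], gripper=0)

```text
time: 0.5
tool_pos: [0.2482, 0.5715, 0.2927]
ee_rot: [-3.134, -0.002, 3.12]
wrist_force: [-0.2, 0.1, -0.5]
opening: 0.333
```

```bash
cat > go.py <<'E'
import sys
from h import *
from scipy.spatial.transform import Rotation as Ro
yaw=-0.0355; ey=np.array([-np.sin(yaw),np.cos(yaw)]); ex=np.array([np.cos(yaw),np.sin(yaw)])
def st(tgt=None):
    o=robot.get_obs(); p=np.array(o['tool_pos']); R=Ro.from_euler('xyz',o['ee_rot']).as_matrix()
    print('t',round(float(o['time']),2),'p',p.round(4),'rpy',np.round(o['ee_rot'],3),'F',np.round(o['wrist_force'],1),'op',round(float(o['opening']),3),'s',(p[:2]@ey).round(4))
    if tgt is not None: print('tool delta cm',(R.T@(np.array(tgt)-p)*100).round(2))
E
python3 -c "
from go import *
st([.5515,.1415,.27])"
```

```text
t 0.5 p [0.2482 0.5715 0.2927] rpy [-3.134e+00 -2.000e-03  3.120e+00] F [-0.2  0.1 -0.5] op 0.333 s 0.5799
tool delta cm [-31.25 -42.32   2.53]
```

step_arm(motion=[-2.6, -3.5, 0, 0, -2.6, -3.5, 0, 0, -2.6, -3.5, 0, 0, -2.6, -3.5, 0, 0, -2.6, -3.5, 0, 0, -2.6, -3.5, 0, 0, -2.6, -3.5, 0, 0, -2.6, -3.5, 0, 0, -2.6, -3.5, 0, 0, -2.6, -3.5, 0, 0])

```text
time: 1.5
tool_pos: [0.4956, 0.202, 0.2828]
ee_rot: [-3.127, -0.014, 3.092]
wrist_force: [0.6, 0.1, 0.1]
opening: -0.002
```

```bash
python3 -c "
from go import *
st([.5515,.1415,.16])"
```

```text
t 1.5 p [0.4956 0.202  0.2828] rpy [-3.127 -0.014  3.092] F [0.6 0.1 0.1] op -0.002 s 0.2195
tool delta cm [-6.06 -5.58 12.28]
```

step_arm(motion=[-2, -1.9, 2, 0, -2, -1.9, 3, 0, -2, -1.8, 3, 0, 0, 0, 3, 0, 0, 0, 1, 0, 0, 0, 0, 0])

```text
time: 2.1
tool_pos: [0.5539, 0.128, 0.1549]
ee_rot: [-3.121, -0.015, 3.056]
wrist_force: [-0.0, -0.2, 1.3]
opening: 0.0
```

```bash
python3 -c "
from go import *
st([.5515,.1415,.135])
c=cap('scene','s1.png');im=c['color'][180:330,210:410];cv2.imwrite('pics/z4.png',cv2.resize(im,None,fx=4,fy=4,interpolation=2))"
```

```text
t 2.1 p [0.5539 0.128  0.1549] rpy [-3.121 -0.015  3.056] F [-0.  -0.2  1.3] op 0.0 s 0.1476
tool delta cm [0.33 1.36 1.97]
```

View pics/z4.png

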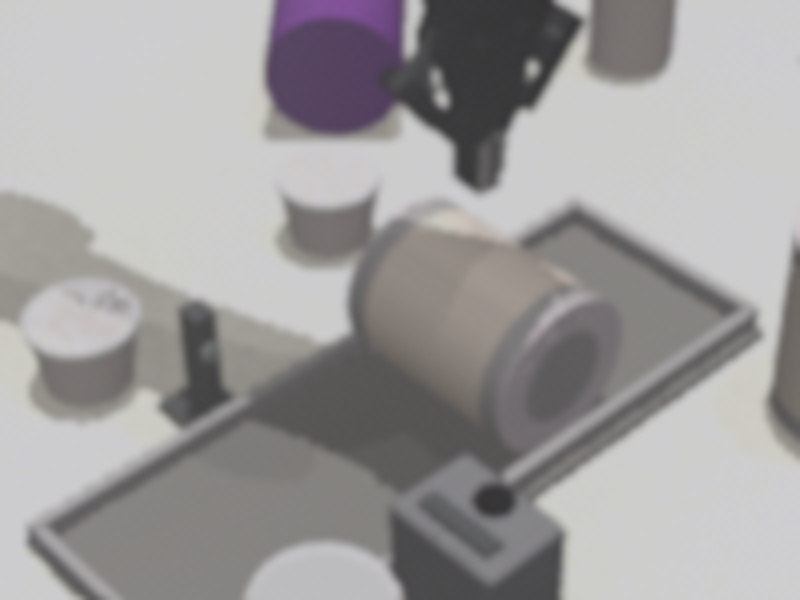

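step_arm(motion=[0.2, 1.0, 0.5, -0.05, 0.1, 0.9, 0.5, 0, 0, 0, 0, 0, 0, 0, 0, 0])

```text
time: 2.55
tool_pos: [0.5529, 0.1531, 0.1485]
ee_rot: [-3.126, -0.011, 3.114]
wrist_force: [0.5, -1.1, -0.3]
opening: -0.0
```

step_arm(motion=[0, 0, 0.3, 0, 0, 0, 0.3, 0, 0, 0, 0.2, 0])

```text
time: 2.85
tool_pos: [0.5535, 0.1535, 0.1414]
ee_rot: [-3.127, -0.008, 3.115]
wrist_force: [0.9, 0.1, -0.4]
opening: -0.003
```

```bash
python3 -c "
from go import *
st([.5515,.1465,.127])"
```

```text
t 2.85 p [0.5535 0.1535 0.1414] rpy [-3.127 -0.008  3.115] F [ 0.9  0.1 -0.4] op -0.003 s 0.173
tool delta cm [ 0.17 -0.68  1.45]
```

step_arm(motion=[0, -0.6, 0.4, 0, 0, 0, 0.3, 0, 0, 0, 0.2, 0, 0, 0, 0.1, 0, 0, 0, 0.1, 0])

```text
time: 3.35
tool_pos: [0.5531, 0.1454, 0.129]
ee_rot: [-3.127, -0.009, 3.113]
wrist_force: [0.3, 0.0, 0.0]
opening: -0.006
```

step_arm(motion=[0, 0, 0.1, 0, 0, 0, 0.1, 0, 0, 0, 0.1, 0])

```text
time: 3.65
tool_pos: [0.5532, 0.1456, 0.1259]
ee_rot: [-3.127, -0.009, 3.113]
wrist_force: [-0.6, 0.9, -0.0]
opening: -0.0
```

step_arm(motion=[0, 0, 0.1, 0, 0, 0, 0.1, 0])

```text
time: 3.85
tool_pos: [0.5532, 0.1457, 0.1238]
ee_rot: [-3.127, -0.009, 3.113]
wrist_force: [0.2, 0.3, -0.1]
opening: -0.001
```

step_arm(motion=[0, 0, 0.1, 0, 0, 0, 0.05, 0])

```text
time: 4.05
tool_pos: [0.5532, 0.1458, 0.1221]
ee_rot: [-3.127, -0.009, 3.113]
wrist_force: [-0.4, -0.1, 0.4]
opening: -0.0
```

```bash
python3 -c "
from go import *
st()
c=cap('scene','s2.png');im=c['color'][210:310,260:380];cv2.imwrite('pics/z5.png',cv2.resize(im,None,fx=6,fy=6,interpolation=2))
c=cap('top','t2.png');im=c['color'][160:260,270:370];cv2.imwrite('pics/z6.png',cv2.resize(im,None,fx=6,fy=6,interpolation=2))"
```

```text
t 4.05 p [0.5532 0.1458 0.1221] rpy [-3.127 -0.009  3.113] F [-0.4 -0.1  0.4] op -0.0 s 0.1653
```

View pics/z5.png

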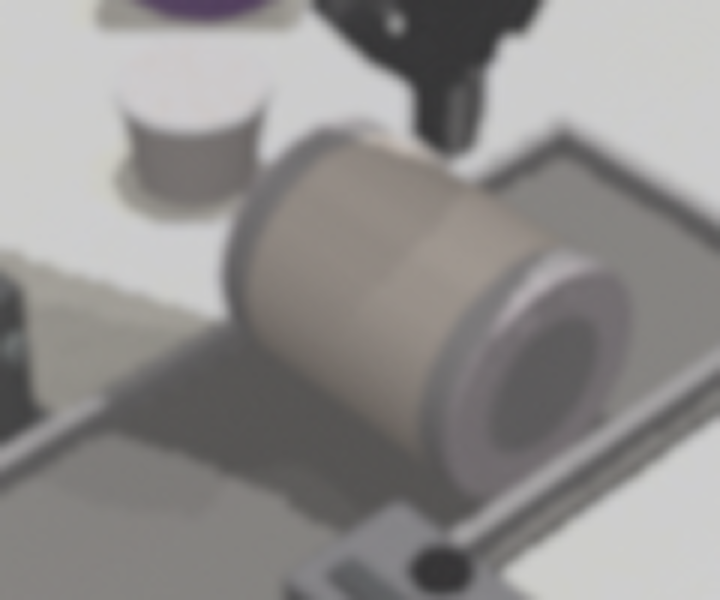

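View pics/z6.png

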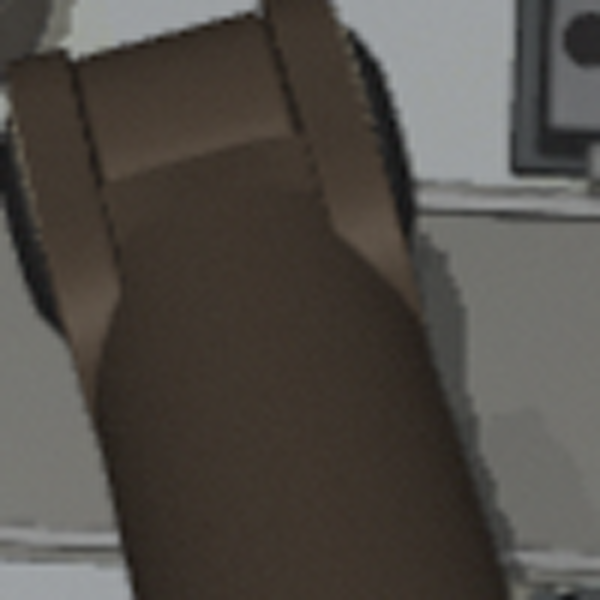

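```bash
python3 -c "
from go import *
import pickle
c=pickle.load(open('scene0.pkl','rb'))
for z in(.1,.103,.106,.11): print(z,(w2pix(c,[.5535,.146,z])-[260,210])*6)
for s in (.141,.151,.161,): print(w2pix(c,[.551,s-.0197,.108])*6-[1560,1260])"
```

```text
0.1 [443.79880178 204.35425196]
0.103 [443.93972587 198.24428188]
0.106 [444.08099118 192.11276606]
0.11 [444.26987651 183.9037369 ]
[394.57278878 213.97522308]
[412.86822242 202.22780713]
[430.97575838 190.60073362]
```

step_arm(motion=[0, 0, -0.6, 0, 0.1, -0.7, 0, 0, 0, 0, 0, 0])

```text
time: 4.45
tool_pos: [0.552, 0.1382, 0.1289]
ee_rot: [-3.127, -0.009, 3.113]
wrist_force: [0.4, -0.6, -0.3]
opening: 0.001
```

step_arm(motion=[0, 0, 0.2, 0, 0, 0, 0.2, 0, 0, 0, 0.15, 0, 0, 0, 0.1, 0])

```text
time: 4.85
tool_pos: [0.5521, 0.1379, 0.1222]
ee_rot: [-3.127, -0.008, 3.113]
wrist_force: [-0.2, 0.4, 0.5]
opening: 0.001
```

step_arm(motion=[0, 0, 0.1, 0, 0, 0, 0.1, 0])

```text
time: 5.05
tool_pos: [0.5519, 0.138, 0.1197]
ee_rot: [-3.127, -0.009, 3.113]
wrist_force: [-0.6, 0.7, -0.4]
opening: -0.004
```

step_arm(motion=[0, 0, 0.1, 0, 0, 0, 0.1, 0])

```text
time: 5.25
tool_pos: [0.5518, 0.138, 0.1174]
ee_rot: [-3.127, -0.009, 3.113]
wrist_force: [0.4, -0.3, 0.1]
opening: 0.001
```

step_arm(motion=[0, 0, 0.1, 0, 0, 0, 0.1, 0])

```text
time: 5.45
tool_pos: [0.5519, 0.138, 0.1153]
ee_rot: [-3.127, -0.009, 3.113]
wrist_force: [0.8, -0.1, 0.2]
opening: -0.001
```

```bash
python3 -c "
from go import *
st()
c=cap('scene','s3.png');im=c['color'][210:310,260:380];cv2.imwrite('pics/z7.png',cv2.resize(im,None,fx=6,fy=6,interpolation=2))"
```

```text
t 5.45 p [0.5519 0.138  0.1153] rpy [-3.127 -0.009  3.113] F [ 0.8 -0.1  0.2] op -0.001 s 0.1575
```

View pics/z7.png

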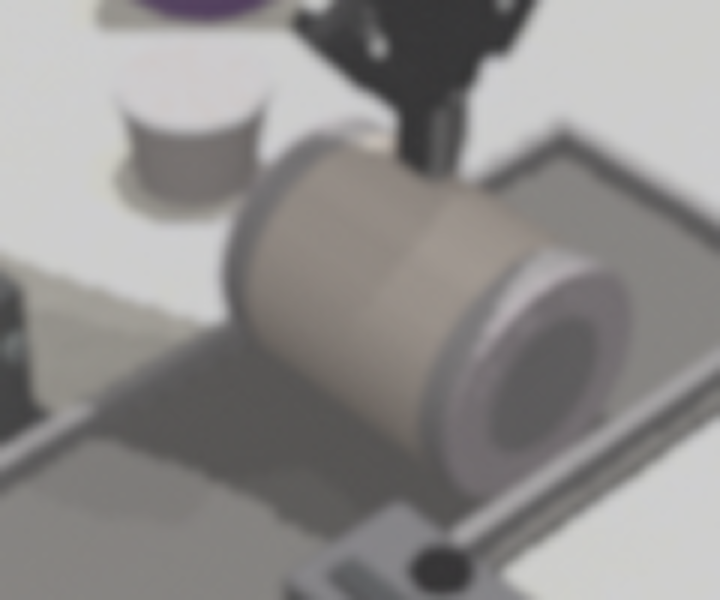

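step_arm(motion=[0, 0, 0.1, 0, 0, 0, 0.1, 0])

```text
time: 5.7
tool_pos: [0.5518, 0.138, 0.1131]
ee_rot: [-3.127, -0.009, 3.113]
wrist_force: [-0.2, -0.3, -0.1]
opening: -0.002
```

step_arm(motion=[0, 0, 0.1, 0, 0, 0, 0.1, 0])

```text
time: 5.9
tool_pos: [0.5518, 0.138, 0.111]
ee_rot: [-3.127, -0.009, 3.113]
wrist_force: [0.1, -0.4, 0.2]
opening: -0.002
```

step_arm(motion=[0, 0, 0.1, 0])

```text
time: 6.0
tool_pos: [0.5518, 0.1379, 0.1099]
ee_rot: [-3.127, -0.009, 3.113]
wrist_force: [0.4, -0.3, -0.5]
opening: -0.0
```

step_arm(motion=[0, 0, 0.1, 0])

```text
time: 6.1
tool_pos: [0.5518, 0.1379, 0.1087]
ee_rot: [-3.127, -0.009, 3.113]
wrist_force: [0.1, -0.2, -0.5]
opening: 0.0
```

step_arm(motion=[0, 0, 0.1, 0])

```text
time: 6.2
tool_pos: [0.5518, 0.1379, 0.1077]
ee_rot: [-3.127, -0.009, 3.113]
wrist_force: [0.8, -0.4, 0.5]
opening: -0.001
```

step_arm(motion=[0, 0, 0.1, 0])

```text
time: 6.3
tool_pos: [0.5518, 0.1379, 0.1066]
ee_rot: [-3.127, -0.009, 3.113]
wrist_force: [1.0, 0.6, -0.1]
opening: 0.003
```

```bash
python3 -c "
from go import *
st()
c=cap('scene','s4.png');im=c['color'][210:310,260:380];cv2.imwrite('pics/z8.png',cv2.resize(im,None,fx=6,fy=6,interpolation=2))"
```

```text
t 6.3 p [0.5518 0.1379 0.1066] rpy [-3.127 -0.009  3.113] F [ 1.   0.6 -0.1] op 0.003 s 0.1574
```

View pics/z8.png

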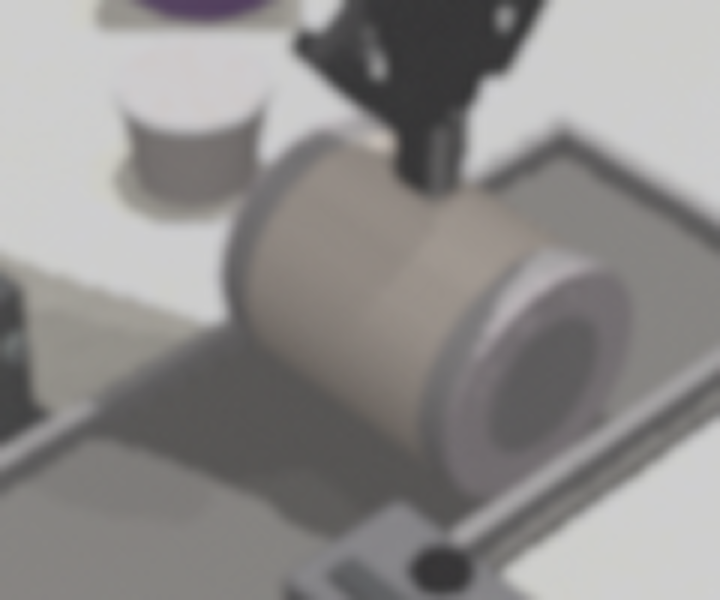

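step_arm(motion=[0, 0, 0.1, 0])

```text
time: 6.45
tool_pos: [0.5518, 0.1379, 0.1054]
ee_rot: [-3.127, -0.009, 3.113]
wrist_force: [-0.5, -0.5, -0.0]
opening: -0.0
```

step_arm(motion=[0, 0, 0.1, 0])

```text
time: 6.55
tool_pos: [0.5517, 0.1379, 0.1043]
ee_rot: [-3.127, -0.009, 3.113]
wrist_force: [1.1, 0.3, -0.7]
opening: -0.003
```

step_arm(motion=[0, 0, 0.1, 0])

```text
time: 6.65
tool_pos: [0.5517, 0.1379, 0.1033]
ee_rot: [-3.127, -0.009, 3.113]
wrist_force: [0.4, -0.5, -0.2]
opening: -0.004
```

step_arm(motion=[0, 0, 0.1, 0])

```text
time: 6.75
tool_pos: [0.5517, 0.1379, 0.1022]
ee_rot: [-3.127, -0.009, 3.113]
wrist_force: [0.0, 0.9, 0.7]
opening: -0.003
```

step_arm(motion=[0, 0, 0.1, 0])

```text
time: 6.85
tool_pos: [0.5517, 0.1378, 0.1011]
ee_rot: [-3.127, -0.009, 3.113]
wrist_force: [-0.6, -0.6, 8.0]
opening: 0.001
```

```bash
python3 -c "
from go import *
st()
c=cap('scene','s5.png');im=c['color'][190:290,270:370];cv2.imwrite('pics/z9.png',cv2.resize(cv2.convertScaleAbs(im,alpha=1.3),None,fx=6,fy=6,interpolation=2))"
```

```text
t 6.85 p [0.5517 0.1378 0.1011] rpy [-3.127 -0.009  3.113] F [-0.6 -0.6  8. ] op 0.001 s 0.1573
```

View pics/z9.png

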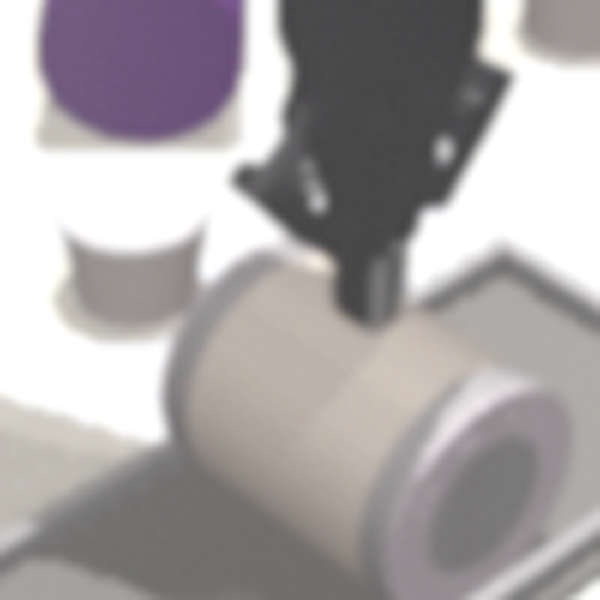

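Contact: 8 N at TCP z = 0.101. First short stroke.

step_arm(motion=[0, -0.4, 0.06, 0, 0, -0.4, 0.06, 0])

```text
time: 7.1
tool_pos: [0.5516, 0.1307, 0.1012]
ee_rot: [-3.128, -0.008, 3.114]
wrist_force: [-2.2, 0.5, 6.5]
opening: 0.002
```

step_arm(motion=[0, -0.4, 0.06, 0, 0, -0.4, 0.06, 0])

```text
time: 7.3
tool_pos: [0.5512, 0.1226, 0.1012]
ee_rot: [-3.129, -0.008, 3.115]
wrist_force: [-1.4, 0.6, 5.3]
opening: 0.002
```

step_arm(motion=[0, -0.5, 0.06, 0, 0, -0.5, 0.06, 0, 0, -0.5, 0.06, 0, 0, -0.5, 0.06, 0])

```text
time: 7.7
tool_pos: [0.5505, 0.1013, 0.1002]
ee_rot: [-3.13, -0.008, 3.115]
wrist_force: [-1.5, -0.1, 4.1]
opening: 0.002
```

step_arm(motion=[0, 0, 0.03, 0, 0, 0, 0, 0, 0, 0, -0.2, 0, 0, 0, -1, 0])

```text
time: 8.1
tool_pos: [0.5497, 0.0994, 0.111]
ee_rot: [-3.128, -0.01, 3.113]
wrist_force: [0.0, 0.2, 0.0]
opening: -0.003
```

```bash
python3 -c "
from go import *
st()
c=cap('scene','s6.png');im=c['color'][190:320,220:370];cv2.imwrite('pics/z10.png',cv2.resize(im,None,fx=4,fy=4,interpolation=2))"
```

```text
t 8.1 p [0.5497 0.0994 0.111 ] rpy [-3.128 -0.01   3.113] F [0.  0.2 0. ] op -0.003 s 0.1188
```

View pics/z10.png

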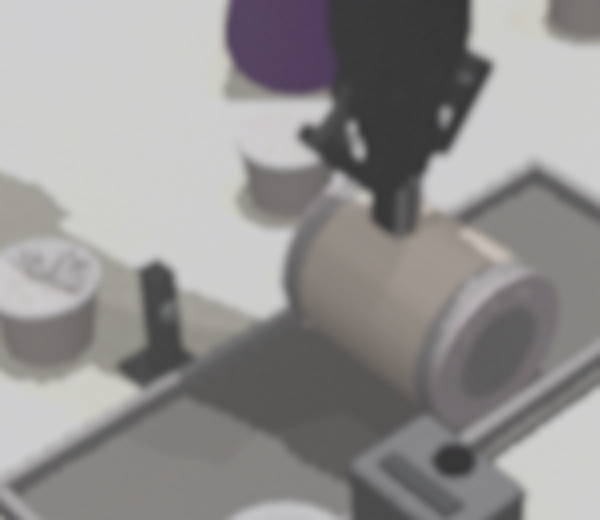

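```bash
cat >> go.py <<'E'
import pickle
C=pickle.load(open('scene0.pkl','rb'))
def S(u,v,z=.058):
    p=pix2w(C,u,v,z); return p.round(4),(p[:2]@ey).round(4)
E
python3 -c "
from go import *
print(S(220+500/4-.4,190+345/4-.4))
print(S(210+563/4-.4,220+217/4-.4))"
```

```text
(array([0.6141, 0.1179, 0.058 ]), np.float64(0.1396))
(array([0.6189, 0.132 , 0.058 ]), np.float64(0.1539))
```

step_arm(motion=[-0.1, 1.4, 0, 0, 0, 1.4, 0, 0, 0, 0, 0.4, 0, 0, 0, 0.3, 0, 0, 0, 0.1, 0, 0, 0, 0.1, 0])

```text
time: 8.75
tool_pos: [0.5532, 0.1319, 0.1032]
ee_rot: [-3.13, -0.006, 3.115]
wrist_force: [0.6, -0.1, 0.2]
opening: 0.003
```

step_arm(motion=[0, 0, 0.1, 0])

```text
time: 8.85
tool_pos: [0.553, 0.1316, 0.102]
ee_rot: [-3.13, -0.006, 3.115]
wrist_force: [-0.3, -0.0, -0.2]
opening: 0.0
```

step_arm(motion=[0, -0.3, 0, 0, 0, 0, 0.1, 0])

```text
time: 9.05
tool_pos: [0.5529, 0.1275, 0.1008]
ee_rot: [-3.129, -0.007, 3.114]
wrist_force: [0.2, -0.1, 1.4]
opening: -0.001
```

step_arm(motion=[0, 0, 0.1, 0])

```text
time: 9.15
tool_pos: [0.5531, 0.1276, 0.1005]
ee_rot: [-3.13, -0.006, 3.114]
wrist_force: [-4.5, 1.4, 12.7]
opening: -0.001
```

step_arm(motion=[0, -0.5, 0.05, 0, 0, -0.5, 0.05, 0, 0, -0.5, 0.05, 0, 0, -0.5, 0.05, 0])

```text
time: 9.55
tool_pos: [0.5523, 0.1084, 0.1011]
ee_rot: [-3.133, -0.006, 3.115]
wrist_force: [-2.4, -0.0, 5.6]
opening: 0.003
```

step_arm(motion=[0, -0.5, 0.06, 0, 0, -0.5, 0.06, 0, 0, -0.5, 0.06, 0, 0, -0.5, 0.06, 0])

```text
time: 9.95
tool_pos: [0.5516, 0.0872, 0.1011]
ee_rot: [-3.134, -0.005, 3.114]
wrist_force: [-2.2, 0.1, 5.6]
opening: -0.001
```

step_arm(motion=[0, 0, 0.04, 0, 0, 0, 0, 0, 0, 0, -0.2, 0, 0, 0, -1, 0, 0.1, 1.5, 0, 0, 0, 1.5, 0, 0, 0, 0, 0, 0])

```text
time: 10.65
tool_pos: [0.552, 0.1184, 0.1139]
ee_rot: [-3.134, -0.004, 3.111]
wrist_force: [0.3, -0.0, 0.1]
opening: 0.002
```

```bash
python3 -c "
from go import *
st()
c=cap('scene','s7.png');im=c['color'][190:320,220:370];cv2.imwrite('pics/z11.png',cv2.resize(im,None,fx=5,fy=4.6,interpolation=2))"
```

```text
t 10.65 p [0.552  0.1184 0.1139] rpy [-3.134 -0.004  3.111] F [ 0.3 -0.   0.1] op 0.002 s 0.1379
```

View pics/z11.png

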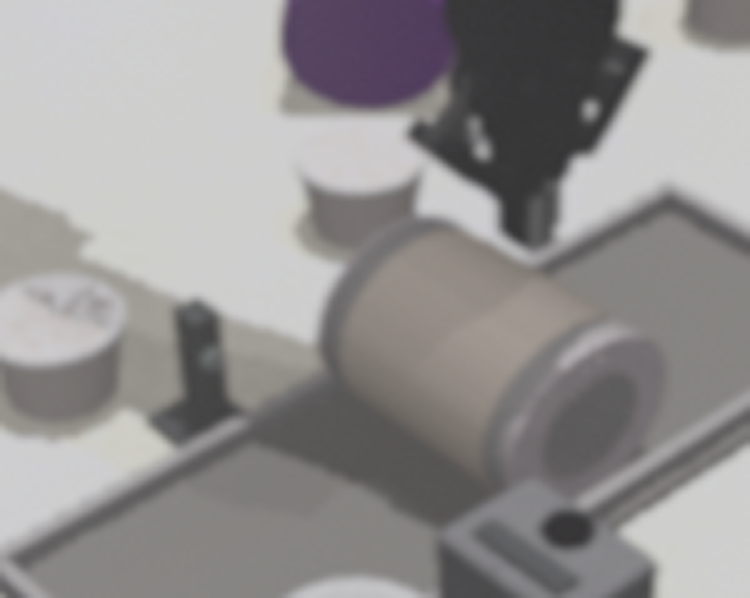

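```bash
python3 -c "
from go import *
print(S(220+590/5-.4,190+415/4.6-.4))"
```

```text
(array([0.6118, 0.0971, 0.058 ]), np.float64(0.1188))
```

step_arm(motion=[0, -0.9, 0.6, 0, 0, 0, 0.4, 0, 0, 0, 0.1, 0, 0, 0, 0.1, 0])

```text
time: 11.1
tool_pos: [0.5512, 0.1064, 0.1004]
ee_rot: [-3.133, -0.005, 3.11]
wrist_force: [-3.5, 1.3, 14.4]
opening: -0.0
```

step_arm(motion=[0, 0, 0.08, 0])

```text
time: 11.2
tool_pos: [0.5513, 0.1064, 0.1004]
ee_rot: [-3.133, -0.005, 3.11]
wrist_force: [-5.2, 0.3, 14.8]
opening: 0.0
```

step_arm(motion=[0, -0.5, 0.04, 0, 0, -0.5, 0.05, 0, 0, -0.5, 0.05, 0, 0, -0.5, 0.05, 0, 0, -0.5, 0.05, 0, 0, -0.5, 0.06, 0, 0, -0.5, 0.06, 0, 0, -0.5, 0.06, 0])

```text
time: 12.0
tool_pos: [0.5497, 0.0658, 0.1011]
ee_rot: [-3.137, -0.005, 3.108]
wrist_force: [-2.1, -0.6, 5.0]
opening: 0.003
```

step_arm(motion=[0, 0, 0.04, 0, 0, 0, 0, 0, 0, 0, -0.2, 0, 0, 0, -1, 0, 0, 1.4, 0, 0, 0, 0.7, 0, 0, 0, 0, 0.4, 0, 0, 0, 0.2, 0])

```text
time: 12.8
tool_pos: [0.5509, 0.0896, 0.1075]
ee_rot: [-3.138, -0.004, 3.109]
wrist_force: [0.2, -0.0, -1.4]
opening: -0.001
```

step_arm(motion=[0, 0, 0.3, 0, 0, 0, 0.15, 0, 0, 0, 0.1, 0, 0, 0, 0.1, 0])

```text
time: 13.2
tool_pos: [0.5504, 0.0892, 0.0998]
ee_rot: [-3.137, -0.005, 3.108]
wrist_force: [-4.5, 0.8, 12.7]
opening: 0.001
```

step_arm(motion=[0, 0, 0.08, 0])

```text
time: 13.3
tool_pos: [0.5505, 0.0895, 0.0998]
ee_rot: [-3.138, -0.005, 3.108]
wrist_force: [-4.0, 1.3, 11.9]
opening: 0.001
```

step_arm(motion=[0, -0.5, 0.02, 0, 0, -0.5, 0.03, 0, 0, -0.5, 0.05, 0, 0, -0.5, 0.05, 0, 0, -0.5, 0.05, 0, 0, -0.5, 0.06, 0, 0, -0.5, 0.06, 0, 0, -0.5, 0.06, 0, 0, -0.5, 0.06, 0])

```text
time: 14.2
tool_pos: [0.5487, 0.044, 0.1011]
ee_rot: [3.141, -0.004, 3.107]
wrist_force: [-1.5, 0.6, 6.5]
opening: 0.001
```

step_arm(motion=[0, 0, 0.04, 0, 0, 0, 0, 0, 0, 0, -0.2, 0, 0, 0, -1, 0, 0, 1.4, 0, 0, 0, 0.7, 0, 0, 0, 0, 0, 0])

```text
time: 14.9
tool_pos: [0.55, 0.0665, 0.1142]
ee_rot: [3.14, -0.003, 3.106]
wrist_force: [-0.2, 0.5, -0.2]
opening: 0.002
```

```bash
python3 -c "
from go import *
st()
c=cap('scene','s8.png');im=c['color'][190:320,220:370];cv2.imwrite('pics/z12.png',cv2.resize(im,None,fx=5,fy=4.6,interpolation=2))
c=cap('top','t8.png');im=c['color'][140:280,240:430];cv2.imwrite('pics/z13.png',cv2.resize(im,None,fx=4,fy=4,interpolation=2))"
```

```text
t 14.9 p [0.55   0.0665 0.1142] rpy [ 3.140e+00 -3.000e-03  3.106e+00] F [-0.2  0.5 -0.2] op 0.002 s 0.0859
```

View pics/z12.png

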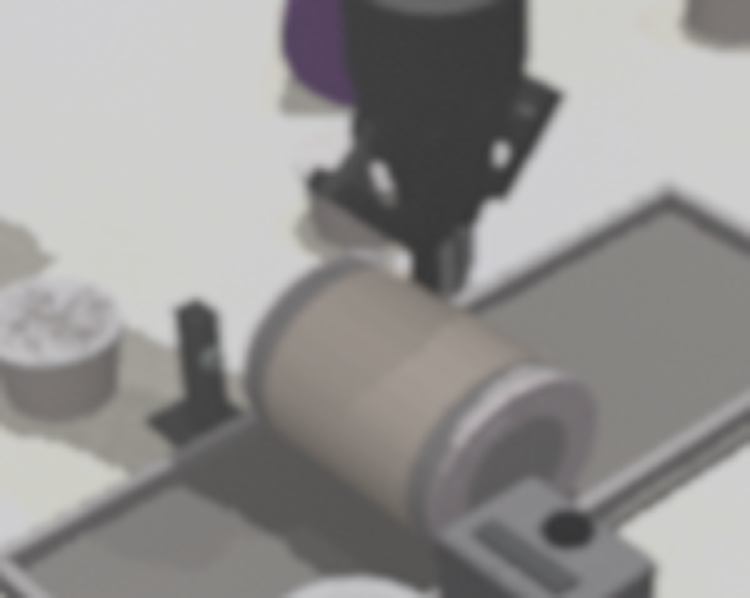

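View pics/z13.png

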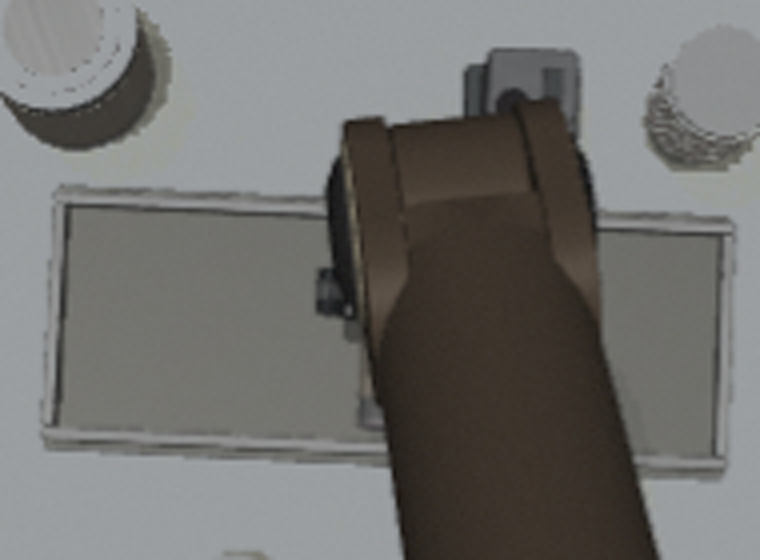

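```bash
python3 -c "
from go import *
print(S(220+522/5-.4,190+456/4.6-.4))
T=pickle.load(open('top0.pkl','rb'))
p=pix2w(T,240+360/4-.4,140+400/4-.4,.058);print(p,p[:2]@ey-.05)"
```

```text
(array([0.6101, 0.0552, 0.058 ]), np.float64(0.0769))
[0.4995622  0.09962058 0.058     ] 0.0672885486145967
```

step_arm(motion=[0, -0.2, 0.6, 0, 0, 0, 0.4, 0, 0, 0, 0.15, 0, 0, 0, 0.1, 0, 0, 0, 0.08, 0])

```text
time: 15.5
tool_pos: [0.5495, 0.0626, 0.1004]
ee_rot: [3.14, -0.004, 3.104]
wrist_force: [-4.5, 1.8, 15.4]
opening: -0.003
```

step_arm(motion=[0, 0, 0.05, 0])

```text
time: 15.6
tool_pos: [0.5494, 0.0627, 0.1006]
ee_rot: [3.14, -0.004, 3.104]
wrist_force: [-2.8, 1.0, 6.5]
opening: -0.001
```

step_arm(motion=[0, -0.5, 0.05, 0, 0, -0.5, 0.05, 0, 0, -0.5, 0.05, 0, 0, -0.5, 0.05, 0, 0, -0.5, 0.05, 0, 0, -0.5, 0.06, 0, 0, -0.5, 0.06, 0, 0, -0.5, 0.06, 0])

```text
time: 16.4
tool_pos: [0.5479, 0.0224, 0.1011]
ee_rot: [3.136, -0.003, 3.104]
wrist_force: [-1.5, -0.5, 6.4]
opening: 0.005
```

step_arm(motion=[0, 0, 0.04, 0, 0, 0, 0, 0, 0, 0, -0.2, 0, 0, 0, -1, 0, 0, 1.4, 0, 0, 0, 0.6, 0, 0, 0, 0, 0.4, 0, 0, 0, 0.3, 0, 0, 0, 0.2, 0])

```text
time: 17.3
tool_pos: [0.5489, 0.0445, 0.1043]
ee_rot: [3.136, -0.002, 3.104]
wrist_force: [-0.4, 0.8, 0.3]
opening: -0.004
```

step_arm(motion=[0, 0, 0.15, 0, 0, 0, 0.1, 0, 0, 0, 0.06, 0])

```text
time: 17.6
tool_pos: [0.5485, 0.044, 0.1002]
ee_rot: [3.136, -0.004, 3.103]
wrist_force: [-1.5, 0.7, 7.5]
opening: -0.0
```

step_arm(motion=[0, -0.5, 0.05, 0, 0, -0.5, 0.05, 0, 0, -0.5, 0.05, 0, 0, -0.5, 0.05, 0, 0, -0.5, 0.05, 0, 0, -0.5, 0.06, 0, 0, -0.5, 0.06, 0, 0, -0.5, 0.06, 0])

```text
time: 18.4
tool_pos: [0.547, 0.0033, 0.1011]
ee_rot: [3.133, -0.002, 3.103]
wrist_force: [-3.0, -0.3, 7.1]
opening: -0.005
```

step_arm(motion=[0, 0, 0.04, 0, 0, 0, 0, 0, 0, 0, -0.2, 0, 0, 0, -1, 0, 0, 0, -4, 0, 0, 5, -2, 0, 0, 5, 0, 0, 0, 5, 0, 0, 0, 4, 0, 0])

```text
time: 19.3
tool_pos: [0.5578, 0.1854, 0.1802]
ee_rot: [3.134, 0.002, 3.086]
wrist_force: [-0.8, 1.0, 0.5]
opening: -0.0
```

```bash
python3 -c "
from go import *
st()
c=cap('scene','s9.png');im=c['color'][220:360,210:400];cv2.imwrite('pics/z14.png',cv2.resize(im,None,fx=4,fy=4,interpolation=2))
c=cap('top','t9.png');im=c['color'][130:290,235:440];cv2.imwrite('pics/z15.png',cv2.resize(im,None,fx=3.7,fy=3.7,interpolation=2))"
```

```text
t 19.3 p [0.5578 0.1854 0.1802] rpy [3.134e+00 2.000e-03 3.086e+00] F [-0.8  1.   0.5] op -0.0 s 0.2051
```

View pics/z14.png

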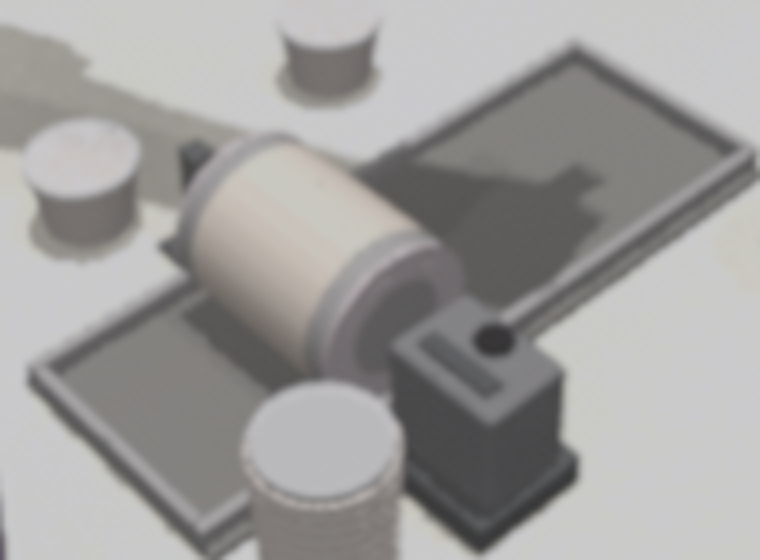

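View pics/z15.png

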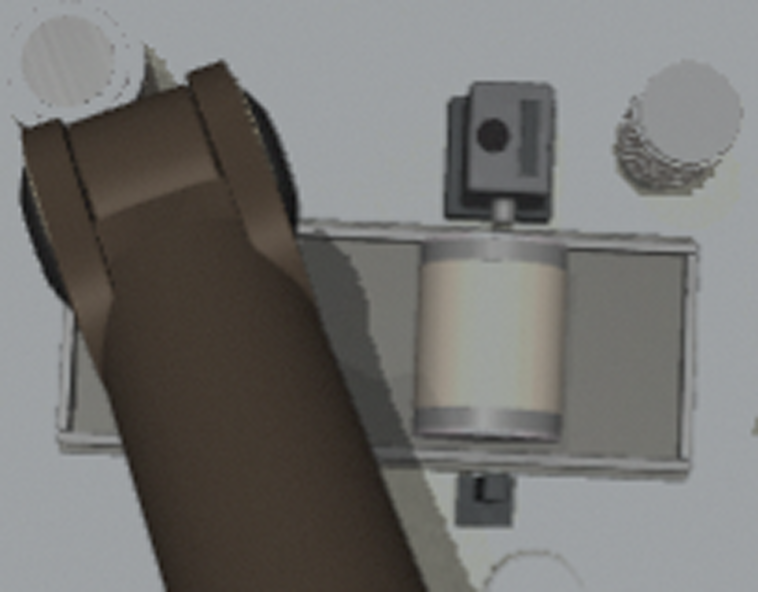

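```bash
python3 -c "
from go import *
for f,x0 in (('t9',340),('top0',288)):
    im=cv2.imread(f'pics/{f}.png')[190:250,x0:x0+64]; im=cv2.convertScaleAbs(im,alpha=1.6)
    cv2.imwrite(f'pics/e_{f}.png',cv2.resize(im,None,fx=9,fy=9,interpolation=cv2.INTER_NEAREST))
    g=cv2.imread(f'pics/{f}.png').mean(2)
    for r in (212,218,224): print(f,r,g[r,x0:x0+64].astype(int).tolist())
"
```

```text
t9 212 [113, 112, 113, 113, 112, 112, 113, 103, 86, 101, 112, 120, 127, 133, 140, 143, 147, 149, 151, 153, 156, 157, 155, 157, 157, 159, 157, 158, 158, 158, 158, 158, 157, 157, 158, 156, 153, 153, 152, 150, 147, 143, 139, 134, 126, 118, 108, 96, 94, 103, 108, 112, 110, 111, 110, 111, 110, 111, 110, 112, 110, 110, 111, 110]
t9 218 [113, 114, 113, 114, 112, 114, 109, 95, 92, 105, 114, 120, 127, 132, 140, 144, 147, 150, 151, 154, 155, 156, 157, 158, 158, 158, 157, 157, 157, 158, 157, 156, 157, 157, 157, 154, 153, 154, 151, 149, 146, 143, 138, 131, 125, 115, 103, 96, 98, 108, 111, 112, 112, 111, 110, 111, 111, 110, 110, 111, 110, 110, 111, 111]
t9 224 [114, 112, 114, 115, 113, 114, 106, 90, 94, 106, 116, 123, 129, 136, 141, 146, 149, 149, 152, 155, 157, 156, 158, 156, 157, 157, 157, 158, 158, 159, 157, 157, 157, 156, 155, 155, 153, 153, 154, 149, 145, 141, 136, 131, 124, 114, 102, 97, 105, 109, 112, 111, 112, 111, 112, 112, 111, 112, 111, 111, 110, 110, 110, 111]
top0 212 [103, 103, 104, 104, 103, 103, 102, 98, 87, 88, 102, 110, 118, 122, 127, 131, 133, 136, 138, 140, 142, 141, 142, 142, 143, 142, 141, 143, 142, 142, 141, 141, 143, 142, 140, 141, 138, 135, 132, 130, 126, 123, 120, 117, 109, 103, 95, 84, 69, 71, 95, 93, 96, 101, 102, 102, 103, 101, 100, 101, 101, 101, 101, 101]
top0 218 [104, 105, 104, 104, 104, 105, 103, 98, 85, 93, 105, 113, 121, 125, 130, 133, 135, 137, 139, 141, 142, 141, 142, 142, 143, 142, 143, 142, 143, 142, 141, 141, 142, 141, 140, 140, 138, 134, 132, 129, 126, 123, 117, 113, 108, 100, 92, 81, 66, 72, 95, 95, 98, 101, 101, 102, 103, 102, 102, 101, 102, 103, 102, 101]
top0 224 [105, 103, 105, 105, 105, 104, 104, 98, 86, 99, 106, 114, 120, 126, 131, 133, 136, 138, 139, 142, 141, 141, 142, 144, 142, 143, 143, 142, 142, 143, 143, 142, 141, 141, 141, 140, 137, 132, 129, 128, 125, 121, 118, 113, 106, 98, 89, 76, 60, 73, 96, 94, 97, 103, 102, 103, 102, 102, 103, 102, 103, 102, 103, 102]
```

View pics/e_t9.png

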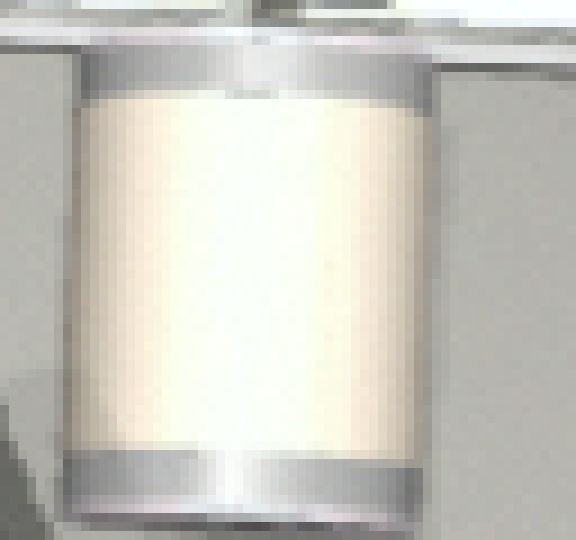

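```bash
cat > tin.py <<'E'
from go import *
T=pickle.load(open('top0.pkl','rb'))
def tin(l,r,row):
    o=-np.array(T['R']).T@np.array(T['t']); so=o[:2]@ey
    a=[np.arctan2(pix2w(T,u,row,.058)[:2]@ey-so,o[2]-.058) for u in(l,r)]
    m=sum(a)/2; d=(o[2]-.058)/np.cos(m)
    return so+(o[2]-.058)*np.tan(m), d*np.sin(abs(a[0]-a[1])/2)
E
python3 -c "
from tin import *
print(tin(347.,387.7,218)); print(tin(347.5,388.2,212));print(tin(346.6,387.2,224)); print(tin(295.4,336.3,218))"
```

```text
(np.float64(0.025706491512471993), np.float64(0.0505562135259594))
(np.float64(0.025034719843299733), np.float64(0.05060277920740533))
(np.float64(0.026249490966862063), np.float64(0.05038659017437914))
(np.float64(0.1539007121239922), np.float64(0.050903503557234366))
```

step_arm(motion=[0.3, -4.5, 0, -0.02, 0.3, -4.5, 0, 0, 0, -4, 2, 0, 0, -3, 2, 0, 0, 0, 2, 0, 0, 0, 0.5, 0, 0, 0, 0, 0])

```text
time: 20.1
tool_pos: [0.5477, 0.0281, 0.1152]
ee_rot: [3.131, 0.007, 3.123]
wrist_force: [-0.3, -0.3, 0.2]
opening: 0.003
```

```bash
python3 -c "
from tin import *
st([.549,.0125,.104])"
```

```text
t 20.1 p [0.5477 0.0281 0.1152] rpy [3.131 0.007 3.123] F [-0.3 -0.3  0.2] op 0.003 s 0.0475
tool delta cm [-0.15 -1.57  1.1 ]
```

step_arm(motion=[-0.1, -0.8, 0, 0.015, 0, -0.7, 0, 0, 0, 0, 0.5, 0, 0, 0, 0.3, 0, 0, 0, 0.2, 0, 0, 0, 0, 0])

```text
time: 20.7
tool_pos: [0.5505, 0.0146, 0.1075]
ee_rot: [3.13, 0.011, 3.111]
wrist_force: [-0.7, 0.1, 0.5]
opening: -0.002
```

step_arm(motion=[0, 0, 0.1, 0, 0, 0, 0.1, 0])

```text
time: 20.9
tool_pos: [0.5506, 0.0151, 0.1054]
ee_rot: [3.129, 0.011, 3.112]
wrist_force: [0.8, 0.5, -0.0]
opening: -0.005
```

step_arm(motion=[0, 0, 0.1, 0, 0, 0, 0.1, 0, 0, 0, 0.1, 0])

```text
time: 21.2
tool_pos: [0.5507, 0.0154, 0.1022]
ee_rot: [3.129, 0.011, 3.112]
wrist_force: [0.6, 0.1, -0.3]
opening: 0.001
```

step_arm(motion=[0, 0, 0.08, 0])

```text
time: 21.3
tool_pos: [0.5507, 0.0154, 0.1013]
ee_rot: [3.129, 0.011, 3.112]
wrist_force: [-1.2, -0.7, 0.5]
opening: 0.001
```

step_arm(motion=[0, 0, 0.08, 0])

```text
time: 21.4
tool_pos: [0.5508, 0.0155, 0.101]
ee_rot: [3.129, 0.012, 3.112]
wrist_force: [-4.3, 0.8, 12.1]
opening: -0.004
```

step_arm(motion=[0, -0.2, 0.06, 0])

```text
time: 21.5
tool_pos: [0.5508, 0.014, 0.1011]
ee_rot: [3.129, 0.012, 3.112]
wrist_force: [-3.5, -0.0, 9.5]
opening: 0.002
```

Target tip y ≈ 0.0155 − 0.011 = 0.0045.

step_arm(motion=[0, -0.2, 0.06, 0, 0, -0.2, 0.06, 0, 0, -0.2, 0.06, 0])

```text
time: 21.8
tool_pos: [0.5505, 0.0082, 0.1012]
ee_rot: [3.128, 0.012, 3.112]
wrist_force: [-3.5, 1.0, 6.7]
opening: 0.001
```

step_arm(motion=[0, -0.15, 0.06, 0, 0, -0.03, 0.06, 0, 0, 0, 0.06, 0])

```text
time: 22.1
tool_pos: [0.5504, 0.0061, 0.1012]
ee_rot: [3.127, 0.013, 3.112]
wrist_force: [-1.6, 0.1, 6.4]
opening: 0.004
```

step_arm(motion=[0, -0.15, 0.06, 0, 0, 0, 0.05, 0, 0, 0, 0.02, 0])

```text
time: 22.4
tool_pos: [0.5503, 0.0046, 0.1013]
ee_rot: [3.126, 0.013, 3.112]
wrist_force: [-0.8, -0.3, 0.9]
opening: 0.0
```

step_arm(motion=[0, 0, -0.1, 0, 0, 0, -0.3, 0, 0, 0, -2, 0, 0, 0, -4, 0, 0, 4, -2, 0, 0, 5, 0, 0, 0, 5, 0, 0, 0, 5, 0, 0, 0, 0, 0, 0])

```text
time: 23.3
tool_pos: [0.5565, 0.1971, 0.1926]
ee_rot: [3.125, 0.015, 3.104]
wrist_force: [-1.3, -0.9, -0.1]
opening: 0.003
```

```bash
python3 -c "
from tin import *
st()
c=cap('scene','s10.png');im=c['color'][220:360,210:400];cv2.imwrite('pics/z16.png',cv2.resize(im,None,fx=4,fy=4,interpolation=2))
c=cap('top','t10.png');im=c['color'][130:290,235:440];cv2.imwrite('pics/z17.png',cv2.resize(im,None,fx=3.7,fy=3.7,interpolation=2))
g=c['color'].mean(2)
for r in (212,218,224): print(r,g[r,345:355].astype(int).tolist(),g[r,383:396].astype(int).tolist())"
```

```text
t 23.3 p [0.5565 0.1971 0.1926] rpy [3.125 0.015 3.104] F [-1.3 -0.9 -0.1] op 0.003 s 0.2167
212 [113, 112, 113, 112, 105, 87, 98, 109, 119, 125] [144, 139, 134, 128, 120, 110, 96, 93, 107, 111, 110, 111, 110]
218 [114, 113, 112, 108, 93, 87, 100, 113, 121, 127] [143, 138, 133, 126, 119, 107, 93, 95, 107, 110, 111, 112, 112]
224 [113, 113, 113, 109, 94, 91, 104, 114, 123, 128] [143, 136, 132, 126, 115, 104, 93, 96, 106, 111, 112, 111, 113]
```

View pics/z17.png

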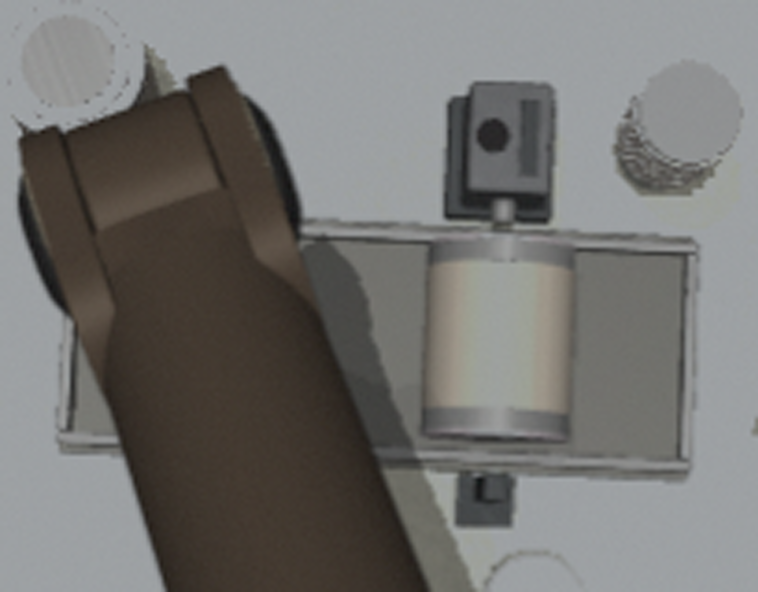

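```bash
python3 -c "
from tin import *
print(tin(349.,389.9,218)); print(tin(349.5,390.3,212));print(tin(348.9,389.7,224))
print(robot.get_obs()['time'])
c=cap('top','t11.png'); a=c['color'].astype(int)[190:250,340:400]; b=cv2.imread('pics/t10.png').astype(int)[190:250,340:400]; print('still diff',abs(a-b).mean())
c0=cv2.imread('pics/top0.png')
print('t',robot.get_obs()['time'])"
```

```text
(np.float64(0.02047366694530295), np.float64(0.05079430408760678))
(np.float64(0.01992090211007383), np.float64(0.05071715306499667))
(np.float64(0.02027443637971485), np.float64(0.050623064628947))
23.4
still diff 0.989537037037037
t 23.45
```

View pics/z16.png

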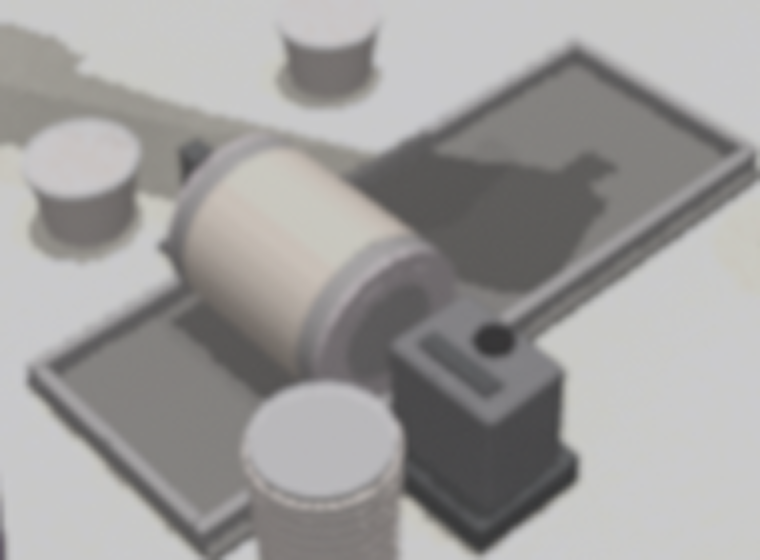

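step_arm(motion=[0, 0, -3, 0, 0, 0, -3, 0, 0, 0, 0, 0, 0, 0, 0, 0])

```text
time: 23.85
tool_pos: [0.5568, 0.1783, 0.2527]
ee_rot: [3.134, 0.012, 3.084]
wrist_force: [-0.5, 0.1, -0.8]
opening: 0.001
```

The tin lies still at s≈0.0202 and the coder is at 0.020. Pots, cups and coder are where they started. One last stillness check, then I hand in.

```bash
python3 -c "
from tin import *
c=cap('top','t12.png'); a=c['color'].astype(int)[190:250,340:400]; b=cv2.imread('pics/t11.png').astype(int)[190:250,340:400]; print('diff',abs(a-b).mean())
g=c['color'].mean(2); print(g[218,345:355].astype(int),g[218,385:395].astype(int))
print(robot.finish_job())"
```

```text
diff 3.13
[114 114 113 109  92  85 102 113 121 127] [132 126 118 108  95  95 107 111 112 112]
the job is handed in; nothing more can be done
None
```

I rolled the tin about 134 mm along the lane with the shut fingertips, in six strokes and a short final one. I touched it only from above, with readings up to about 15 N. I then lifted clear and handed the job in at about 24 s.

- **Position:** the last measurement, from the top view, puts the tin at 20.2 mm along the lane. The nozzle and post are both at about 20 mm, so it is centred to within 1–2 mm, allowing for camera calibration.
- **Stillness:** the tin's edges were in the same pixels in two later pictures. The overall image difference rose from 1.0 to 3.1 grey levels. I put that down to the arm's shadow shifting as it lifted, but did not check it separately.
- **Other objects:** both pots and the cup stack look unmoved in the pictures. The arm partly covers the spare tin in the last top view I looked at. I did not check the bottle and spatula at the end, but the arm passed well above them.
- **Disagreements:**
  - Contact came with the TCP at 0.101 m, not at the 0.127 m I worked out from the stated 19 mm fingertip offset, so I felt for contact by force instead.
  - Adding up the strokes undercounted the travel by about 1 mm per stroke, so I set the final stroke from the camera.

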